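# Fold out the sharpening-stone rest and bed the stone level

### The job

Get the sharpening station ready: swing the blue brace out from under the jar rack by its red knob until it snaps into its end detent, then lay the reddish-brown stone flat side down in the rest, one end up to the steel end lip and the other end over the brace, and press its brace end down until the stone is bedded level. Leave the grey stone, the white dressing block and the amber jar where they are.

Things in the scene. Friction and masses are not known exactly. Their poses are not given: they have to be found in the camera images.
- rest: Fixed dark wood block, front (-x) towards the robot, origin at bench level; x -39 to 39, y -56 to 30, top z 50 mm. On top an open cup of 6 mm high steel lips: end lip's inner face at y -50, side lips' at x -33 and 33; open to +y, where the brace carries the stone's far end. Guard plate x 43 to 107, y 27 to 35, 60 mm high, beside the stowed brace; hinge cover x -52 to 12, y 36 to 92, top z 47.
- rest_hinge (a point): Point on the vertical hinge axis of the brace: 0, 50, 40 mm in the rest's frame.
- rest_seat (a point): Point where the centre of the stone's underside belongs: 0, 53, 50 mm in the rest's frame, axes as the rest. The stone then lies with its 200 mm length along the rest's y, with 3 mm play to the end lip and to each side lip.
- rack: Fixed jar rack over the stowed brace, frame same as the rest's: wood shelf x 130 to 172, y -60 to 190, z 220 to 238 mm, jars on it up to 293 mm; 14 mm posts at x 158, y -50 and 180. The stowed knob stands under the shelf, so a vertical gripper cannot reach it; come from the front leaning about 30 degrees, fingertips pointing away from the robot.
- brace (a joint): Angle of the blue brace about its vertical hinge (rad): 0 stowed along the rest's +x, grows counter-clockwise seen from above, 1.57 end detent along the rest's +y (stop 1.58). Swings with slight friction; from about 1.15 a sprung ball resists (some newtons at the knob) until 1.4, then snaps it home. Bar 24 mm wide, 145 mm long from the hinge, top 40 mm above the bench.
- brace_knob (a point): Grip point of the red knob, an upright post 18 mm in diameter on the brace, 140 mm from the hinge axis, from 40 to 86 mm above the bench; this point is on its axis 70 mm above the bench.
- pad (a joint): How far the black levelling pad has been pressed down (m): 0 standing 8 mm proud, 0.008 fully down, level with the rest's top. It is stiff (about 7 N), stays where it is pressed, and the stone's own weight does not move it: press straight over it.
- pad_top (a point): Centre of the top of the pad, a 24 mm rubber disc on the brace 90 mm from the hinge axis: 58 mm above the bench when proud, 50 mm when pressed down.
- stone: The reddish-brown sharpening stone, loose, 200 (x) by 60 (y) by 22 mm (z), 0.5 kg. Origin at the centre of its underside; starts flat on the bench.
- grey_stone: Bystander: grey stone of the same size and origin, loose on the bench. The two stones may swap places.
- dresser: Bystander: small white dressing block 60 by 28 by 22 mm, origin under its centre.
- jar: Bystander: amber jar, 52 mm in diameter, 85 mm high, origin under its centre.
There are look-alikes about, which are no part of the job. Leave any pink or purple look-alike of the stone alone.

How it is judged:
By the outcome, as a careful person would: the job done as asked, in the order asked, and still so for the second after the job is handed in, with the robot touching nothing.
It also fails if it takes over 64 s, if anything falls off the work surface, if the arm or the gripper's body presses on something with over 40 N, if the wrist force passes 120 N, or if a joint passes its speed limit or range.

### The arm

A 6-joint arm with a two-finger parallel gripper is mounted at the origin on the work surface. World frame = base frame: x ahead of the robot, y to its left, z up, the work surface at z = 0. Lengths are in mm, angles in rad, forces in N, time in s.
With the tool pointing down it reaches from about 325 to 775 mm from the base axis. Payload 9.3 kg.
Tool frame: the origin (TCP) lies on the centre line of the jaws, within the pads' length; the fingertips stand ctrl.tips_ahead ahead of it and the grasp point (between the pads) is the TCP (ctrl.tips_ahead is the distance from the TCP to the fingertips, in mm); z points along the fingers, y is the line along which they close (so a half turn about z gives the same grasp; the last joint's range is limited). The gripper opens to 85 mm and grips with 20 to 120 N. Pads are 22 mm wide; open, the fingers measure 114 mm over their backs; the gripper's body (76 mm by 85 mm) begins 54 mm behind the grasp point. The pads swing forward as they close: fully open they stand 13 mm farther back than shut.
Start: joints at [0.963, 0.259, 0.021, 1.334, 0, 1.418], TCP at [241.606, 494.088, 250.279] pointing down, gripper open.
Joint ranges: [-3.04, 3.04], [-0.91, 1.82], [-1.04, 1.36], [-1.92, 1.95], [-1.52, 1.45], [-3.14, 3.14]. Speed limits (rad/s): [2.22, 2.22, 2.79, 3.14, 3.14, 3.14].

### API

Orientations are given as a rotation vector (axis times angle).
In Python, from station import ctrl, optics, close_job gives the robot as it stands.
- The arm moves only by the shell command python3 -m crank 'ROWS' [FORCE]. ROWS is JSON, a list of rows, each an object of numbers: "x", "y", "z": the shift along the tool's x, y, z normalised to -1 to 1, where 1 is 0.15 m; "ax", "ay", "az": the turn, a rotation vector about the tool's x, y, z normalised to -1 to 1, where 1 is 90 degrees; "grip": the opening, from -1 (shut) to 1 (fully open). In form: [{"x": .., "y": .., "z": .., "ax": .., "ay": .., "az": .., "grip": ..}, ...]. A call has 1 to 20 rows; each row shifts and turns the commanded pose from where the row before left it, along the tool's axes as they then stand; what a row does not reach is not made up. A row lasts 1/12 s, in which the tool goes at most 41.7 mm and 7.16 degrees, less where a joint would pass 70% of its speed; a pose out of reach is approached as far as the arm can. A call with a number of a shift or a turn outside -1 to 1 is refused whole. A call with a gripper value outside its range is refused whole. The fingers move at their own pace and stop on an object; FORCE is the grip in N (left out, the last holds). Time passes only in rows, so rows that do not move let the fingers close. It gives the time, the measured TCP pose, the force, the opening and the grip force at its end, in the units of the state.
- ctrl.read_state(): the state, without advancing time (a new reading comes with each control period).
- optics.capture(name): name is "side" or "top" or "wrist"; returns a dict with "pixels" (400x640x3 uint8, blue, green, red), "fx", "fy", "cx", "cy" (pixels), "extrinsics" (4x4, takes a point from camera to world coordinates); the wrist camera has in their place "mount" (4x4, takes a point from camera to tool coordinates, whose origin is the TCP and whose axes are the flange's). Camera axes: x right, y up, looking along -z (the intrinsics and any distortion apply to the point x, -y, -z); pixel columns grow to the right and rows downward; lengths in mm; the calibration is good to about 2 mm. A picture is of the moment at which its call begins: read the wrist's pose just before it. There is no depth.
- close_job(): hands the job in; it is judged then, once.
Trained networks look in the newest picture that a camera, given by its name, has taken for a name from the list of things; names that differ only in an ending like _2 or _b are one class to them, and where a whole thing is asked for, a point or a joint stands for the part that bears it (a point fixed in the world has none). Each returns a list of dicts, best first, with "score" (0 to 1); they miss things now and then, are a little off and sometimes report something else, mostly with a low value. They report only what shows in the picture. A call takes as long as a camera call. They do not tell look-alikes from the thing itself.
- optics.outline_of(camera, thing): "region" (400x640 bool, what is visible of it) and "xy" ([column, row] in pixels, amid what is visible of it).
- optics.spot_point(camera, thing): "xy" ([column, row] in pixels: a listed point, or the origin of a listed thing).
The state is a dict: "clock": time; "joint_pos": joint angles; "qd": joint speeds; "joint_torque": joint torques, N m; "eef_pos": TCP position; "ee_rot": TCP orientation; "force": force on the tool from outside, world axes, zero at the start; "torque": the same for the moment, N m; "width": finger opening in mm; "grasp_force": force on a finger pad.
Only numpy, scipy, OpenCV 4.12 (cv2) and the standard library are available. Lean on these libraries where they do the work, as an engineer would, in place of code of your own. Each camera call takes 0.05 s, during which the arm holds its last target. There are 200 camera calls.

## Working session

There is one attempt and no reset: what is moved stays moved. The work goes in short steps, Python scripts to look and compute and a shell command to move; the robot and the scene stay as the last step left them, time stands still between calls to the robot, and variables do not carry over. Pictures are saved under pics/ and viewed, at most 10 in all, crops included, and the job is handed in when it is done.

```bash
mkdir -p pics; ls
cat > h.py <<'E'
import numpy as np, cv2
from scipy.spatial.transform import Rotation as R
from station import ctrl, optics
def cap(n,save=None):
    s=ctrl.read_state(); c=optics.capture(n)
    if n=="wrist":
        T=np.eye(4);T[:3,:3]=R.from_rotvec(s["ee_rot"]).as_matrix();T[:3,3]=s["eef_pos"]
        c["extrinsics"]=T@np.array(c["mount"])
    c["extrinsics"]=np.array(c["extrinsics"])
    if save: cv2.imwrite("pics/"+save,c["pixels"])
    return c
def ray(c,uv):
    d=np.array([(uv[0]-c["cx"])/c["fx"],-(uv[1]-c["cy"])/c["fy"],-1.])
    E=c["extrinsics"]; return E[:3,3],E[:3,:3]@d
def at_z(c,uv,z):
    o,d=ray(c,uv); return o+d*(z-o[2])/d[2]
def proj(c,p):
    E=c["extrinsics"]; q=E[:3,:3].T@(np.array(p)-E[:3,3])
    return np.array([c["cx"]+c["fx"]*q[0]/-q[2], c["cy"]-c["fy"]*q[1]/-q[2]])
def tri(c1,u1,c2,u2):
    o1,d1=ray(c1,u1);o2,d2=ray(c2,u2)
    A=np.stack([d1,-d2],1);t=np.linalg.lstsq(A,o2-o1,rcond=None)[0]
    a=o1+d1*t[0];b=o2+d2*t[1];return (a+b)/2,np.linalg.norm(a-b)
E
python3 - <<'E'
from h import *
print(ctrl.tips_ahead, {k:v for k,v in ctrl.read_state().items() })
for n in ["top","side"]:
    c=cap(n,n+"0.png")
    print(n,[k for k in c], c["fx"],c["extrinsics"].round(2).tolist())
    for t,z in [("rest",50),("rest_hinge",40),("rest_seat",50),("brace_knob",70),("pad_top",58),("stone",0),("grey_stone",0),("dresser",0),("jar",0),("rack",220)]:
        try:
            for r in optics.spot_point(n,t)[:3]: print(t,round(r["score"],2),np.round(r["xy"],1),at_z(c,r["xy"],z).round(1))
        except Exception as e: print(t,e)
E
```

```text
pics
19.0 {'clock': 0.0, 'joint_pos': array([ 9.63400196e-01,  2.59203957e-01,  2.07359180e-02,  1.33373275e+00,
       -6.64041821e-06,  1.41821952e+00]), 'qd': array([-1.23951362e-04, -1.49890448e-04, -3.94748593e-06, -5.26118922e-05,
        4.00885794e-04, -5.51936053e-04]), 'joint_torque': array([-1.49790219e-03, -5.55646348e+01,  3.44528389e+01,  1.38745128e-02,
       -3.82930712e-04, -2.91628737e-05]), 'eef_pos': array([241.44902864, 493.85918731, 249.649607  ]), 'ee_rot': array([-7.08170424e-01, -3.06020600e+00,  2.05228882e-03]), 'force': array([ 0.09221462, -0.00754368,  0.22146106]), 'torque': array([0.01870265, 0.04702818, 0.00482735]), 'grasp_force': 0.0, 'width': 85.26080254273465}
top ['pixels', 'fx', 'fy', 'cx', 'cy', 'extrinsics'] 416.1698283436215 [[-0.03, 0.99, -0.12, 415.2], [-1.0, -0.02, 0.03, -55.36], [0.03, 0.13, 0.99, 1019.44], [0.0, 0.0, 0.0, 1.0]]
rest 0.75 [252.4 248. ] [439.1  70.6  50. ]
rest 0.35 [224.6 208.5] [532.4 134.5  50. ]
rest_hinge 0.84 [225.2 247.6] [441.9 135.   40. ]
rest_seat 0.88 [227.6 248.6] [439.2 127.5  50. ]
brace_knob 0.67 [220.8 189
[... 605 characters left out ...]
ics'] 490.7937017468392 [[0.91, 0.29, -0.3, 216.46], [-0.41, 0.64, -0.65, -782.93], [0.0, 0.71, 0.7, 871.51], [0.0, 0.0, 0.0, 1.0]]
rest 0.83 [261.6 197.8] [434.2  33.5  50. ]
rest_hinge 0.57 [250.  173.5] [439.5 138.7  40. ]
rest_seat 0.73 [253.1 170.9] [447.1 133.8  50. ]
pad_top 0.62 [360.4 323.9] [ 487.6 -369.    58. ]
pad_top 0.58 [279.2 158.6] [521.4 142.6  58. ]
stone 0.89 [330.6 261.7] [ 519.5 -172.8    0. ]
stone 0.73 [426.1 216.6] [ 790.5 -143.8    0. ]
stone 0.67 [232.6 321.6] [ 275.  -228.5    0. ]
grey_stone 0.67 [359.5 323.7] [ 505.5 -338.4    0. ]
dresser 0.7 [230.1 215.9] [356.4  55.4   0. ]
jar 0.84 [300.7 220.7] [507.  -30.3   0. ]
jar 0.71 [231.2 213.8] [360.9  61.1   0. ]
```

View pics/top0.png

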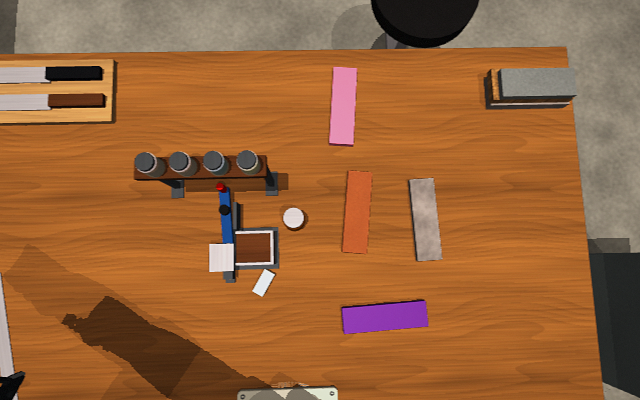

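View pics/side0.png

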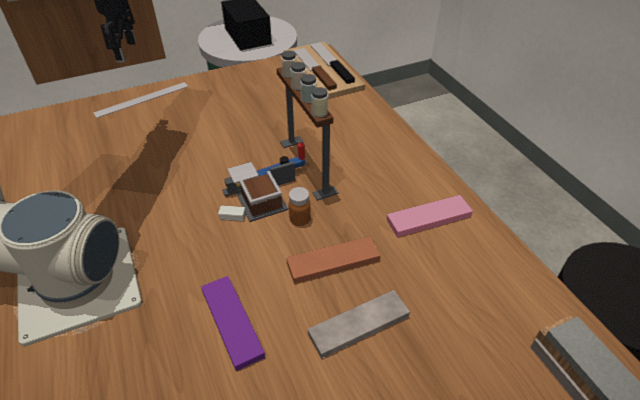

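The top view shows the reddish-brown stone at about (357,212), the pink and purple look-alikes at (343,106) and (384,316), and the grey stone at (425,219). The red knob is at (221,187), the pad at (224,210), the rest cup at (254,247) and the jar at (293,218). The side view agrees: stone at (333,258), knob at (301,150).

Run:
```python
from h import *
C={n:cap(n) for n in ["top","side","wrist"]}
print("mount",C["wrist"]["mount"].round(3).tolist(), C["wrist"]["fx"])
for n in ["top","side"]:
    c=C[n]
    for t in ["stone","rest","brace","brace_knob","pad"]:
        try:
          for r in optics.outline_of(n,t)[:4]: 
            g=r["region"]; 
            pts=np.argwhere(g)[:,::-1].astype(np.float32)
            if t=="stone":
                b=cv2.boxPoints(cv2.minAreaRect(pts)); w=np.array([at_z(c,p,22)[:2] for p in b])
                print(n,t,round(r["score"],2),r["xy"],w.mean(0).round(1),w.round(0).tolist())
            else: print(n,t,round(r["score"],2),r["xy"],g.sum(),pts.min(0),pts.max(0))
        except Exception as e: print(t,e)
kt=np.array([221,187]);
for n in ["top","side"]:
    p=C[n]["pixels"].astype(int); b,g,r=p[...,0],p[...,1],p[...,2]
    m=(r>110)&(g<40)&(b<50); k,l,s,ce=cv2.connectedComponentsWithStats(m.astype(np.uint8))
    print(n,[(s[i],ce[i].round(1)) for i in range(1,k) if s[i,4]>8])
```

```text
mount [[-0.001, 0.949, 0.316, 80.864], [1.0, 0.001, -0.0, -0.398], [-0.001, 0.316, -0.949, -123.654], [0.0, 0.0, 0.0, 1.0]] 287.45939160311764
top stone 0.83 [343.0, 107.0] [ 788.1 -151.8] [[687.0, -111.0], [894.0, -128.0], [889.0, -193.0], [682.0, -175.0]]
top stone 0.79 [354.7, 210.0] [ 521.1 -177.4] [[424.0, -135.0], [624.0, -156.0], [618.0, -220.0], [418.0, -198.0]]
top stone 0.75 [383.4, 316.4] [ 273.1 -232.7] [[301.0, -129.0], [311.0, -333.0], [245.0, -335.0], [235.0, -133.0]]
top rest 0.95 [238.0, 244.9] 3544 [208. 184.] [278. 282.]
top rest 0.27 [222.5, 214.4] 746 [216. 184.] [233. 244.]
top brace 0.61 [220.8, 215.0] 672 [216. 183.] [232. 243.]
top brace_knob 0.61 [226.4, 215.5] 697 [216. 184.] [233. 243.]
top brace_knob 0.58 [424.3, 218.0] 2114 [407. 179.] [440. 260.]
top pad 0.71 [204.3, 170.3] 3835 [134. 150.] [276. 196.]
top pad 0.45 [221.6, 212.4] 68 [220. 205.] [228. 213.]
top pad 0.28 [221.6, 212.9] 693 [216. 183.] [232. 243.]
side stone 0.87 [327.9, 261.0] [ 521.3 -182.4] [[425.0, -134.0], [636.0, -152.0], [612.0, -232.0], [412.0, -212.0]]
side stone 0.81 [233.6, 323.2] [ 273.3 -236.6] [[234.0, -134.0], [304.0, -128.0], [308.0, -342.0], [247.0, -343.0]]
side stone 0.66 [426.6, 215.7] [ 787.2 -157.3] [[691.0, -111.0], [914.0, -129.0], [877.0, -205.0], [666.0, -184.0]]
side rest 0.76 [262.9, 183.3] 2984 [223. 144.] [303. 220.]
side brace 0.73 [295.1, 160.0] 424 [256. 142.] [304. 175.]
side brace 0.65 [261.6, 181.0] 2958 [223. 143.] [303. 220.]
side brace_knob 0.55 [294.5, 162.9] 322 [257. 143.] [304. 174.]
side pad 0.4 [280.3, 161.7] 69 [279. 156.] [288. 164.]
top [(array([216, 183,   7,   7,  41], dtype=int32), array([219.1, 186.1]))]
side [(array([299, 143,   5,   4,  14], dtype=int32), array([301.1, 144.5]))]
```

```bash
cat >> h.py <<'E'
def frame(yaw,lean=0,tilt=0):
    """yaw deg: direction of fwd (=-tool x) in world; lean deg fwd; tilt deg about tool x"""
    B=R.from_euler("z",yaw,degrees=True)*R.from_matrix(np.array([[-1,0,0],[0,1,0],[0,0,-1.]]).T)
    return B*R.from_euler("y",-lean,degrees=True)*R.from_euler("x",tilt,degrees=True)
def plan(P,Rt=None,n=6,P0=None,R0=None):
    s=ctrl.read_state(); p=np.array(s["eef_pos"] if P0 is None else P0); r=R.from_rotvec(s["ee_rot"]) if R0 is None else R0
    Rt=Rt or r; d=(np.array(P)-p)/n; dr=(r.inv()*Rt).as_rotvec()/n
    for i in range(n):
        t=r.inv().apply(d)/150; a=np.degrees(dr)/90
        print(f'{{"x":{t[0]:.4f},"y":{t[1]:.4f},"z":{t[2]:.4f},"ax":{a[0]:.4f},"ay":{a[1]:.4f},"az":{a[2]:.4f}}}' ,end=",\n" if abs(a).max()>2e-4 or i==n-1 else f" x{n}\n")
        if abs(a).max()<=2e-4: break
        r=r*R.from_rotvec(dr)
E
python3 - <<'E'
from h import *
c=cap("top"); print(at_z(c,[219.1,186.1],84))
c2=cap("side"); print(tri(c,[219,186],c2,[301,144.5]))
s=ctrl.read_state();print(frame(0).as_rotvec(), (R.from_rotvec(s["ee_rot"]).inv()*frame(3)).as_rotvec(True))
plan([400,110,200],frame(3),16)
E
```

```text
[579.68028835 140.31012771  84.        ]
(array([580.58483747, 139.73474986,  86.41271421]), np.float64(2.25403617956644))
[0.         3.14159265 0.        ] [ 1.26030740e-03  8.10451498e-04 -2.90584707e+01]
{"x":-0.1296,"y":-0.1148,"z":0.0210,"ax":0.0000,"ay":0.0000,"az":-0.0202},
{"x":-0.1259,"y":-0.1188,"z":0.0210,"ax":0.0000,"ay":0.0000,"az":-0.0202},
{"x":-0.1221,"y":-0.1228,"z":0.0210,"ax":0.0000,"ay":0.0000,"az":-0.0202},
{"x":-0.1181,"y":-0.1266,"z":0.0210,"ax":0.0000,"ay":0.0000,"az":-0.0202},
{"x":-0.1140,"y":-0.1302,"z":0.0210,"ax":0.0000,"ay":0.0000,"az":-0.0202},
{"x":-0.1098,"y":-0.1338,"z":0.0210,"ax":0.0000,"ay":0.0000,"az":-0.0202},
{"x":-0.1055,"y":-0.1372,"z":0.0210,"ax":0.0000,"ay":0.0000,"az":-0.0202},
{"x":-0.1011,"y":-0.1405,"z":0.0210,"ax":0.0000,"ay":0.0000,"az":-0.0202},
{"x":-0.0966,"y":-0.1436,"z":0.0210,"ax":0.0000,"ay":0.0000,"az":-0.0202},
{"x":-0.0920,"y":-0.1466,"z":0.0210,"ax":0.0000,"ay":0.0000,"az":-0.0202},
{"x":-0.0874,"y":-0.1495,"z":0.0210,"ax":0.0000,"ay":0.0000,"az":-0.0202},
{"x":-0.0826,"y":-0.1521,"z":0.0210,"ax":0.0000,"ay":0.0000,"az":-0.0202},
{"x":-0.0777,"y":-0.1547,"z":0.0210,"ax":0.0000,"ay":0.0000,"az":-0.0202},
{"x":-0.0728,"y":-0.1571,"z":0.0210,"ax":0.0000,"ay":0.0000,"az":-0.0202},
{"x":-0.0678,"y":-0.1593,"z":0.0210,"ax":0.0000,"ay":0.0000,"az":-0.0202},
{"x":-0.0627,"y":-0.1614,"z":0.0210,"ax":0.0000,"ay":0.0000,"az":-0.0202},
```

```bash
python3 -m crank '[{"az":-0.0646},{"az":-0.0646},{"az":-0.0646},{"az":-0.0646},{"az":-0.0646},{"x":-0.077,"y":-0.218,"z":0.0276},{"x":-0.077,"y":-0.218,"z":0.0276},{"x":-0.077,"y":-0.218,"z":0.0276},{"x":-0.077,"y":-0.218,"z":0.0276},{"x":-0.077,"y":-0.218,"z":0.0276},{"x":-0.077,"y":-0.218,"z":0.0276},{"x":-0.077,"y":-0.218,"z":0.0276},{"x":-0.077,"y":-0.218,"z":0.0276},{"x":-0.077,"y":-0.218,"z":0.0276},{"x":-0.077,"y":-0.218,"z":0.0276},{"x":-0.077,"y":-0.218,"z":0.0276},{"x":-0.077,"y":-0.218,"z":0.0276},{},{}]'
python3 - <<'E'
from h import *
c=cap("wrist","w1.png")
for t,z in [("rest",0),("rest_hinge",40),("rest_seat",50),("brace_knob",70),("pad_top",58)]:
    for r in optics.spot_point("wrist",t)[:3]: print(t,round(r["score"],2),np.round(r["xy"],1),at_z(c,r["xy"],z).round(1))
# overlay hypothesised rest yaw2
def W(p,y=2.0,o=(442.7,85)):
    a=R.from_euler("z",y,degrees=True).apply(p); return a+np.array([*o,0])
im=cv2.resize(c["pixels"],None,fx=1,fy=1)
def poly(P,col): cv2.polylines(im,[np.int32([proj(c,W(np.array(p,float))) for p in P])],True,col,1)
poly([(-33,-50,56),(33,-50,56),(33,30,56),(-33,30,56)],(0,255,0))
poly([(-52,36,47),(12,36,47),(12,92,47),(-52,92,47)],(255,255,0))
poly([(43,27,60),(107,27,60),(107,35,60),(43,35,60)],(0,255,255))
cv2.imwrite("pics/w1o.png",im)
E
```

```text
rest 0.91 [155.8 372.7] [435.2  85.1   0. ]
rest_hinge 0.64 [172.7 391.1] [449.5 133.5  40. ]
rest_seat 0.85 [166.3 395.2] [443.8 131.6  50. ]schema error: expected keys x, y, z, ax, ay, az, grip
```

View pics/w1o.png

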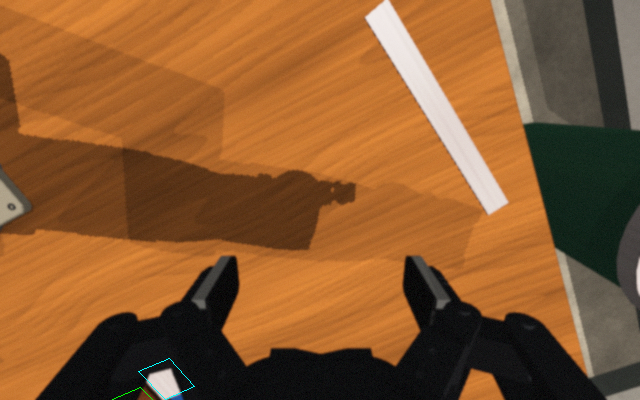

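The wrist picture was from the unchanged start pose, because the rows were refused: every row needs all its keys. It shows the fingers across the bottom, and only the rest's edge at about (160,385).

```bash
python3 -m crank '[{"x":0,"y":0,"z":0,"ax":0,"ay":0,"az":-0.0646,"grip":1},{"x":0,"y":0,"z":0,"ax":0,"ay":0,"az":-0.0646,"grip":1},{"x":0,"y":0,"z":0,"ax":0,"ay":0,"az":-0.0646,"grip":1},{"x":0,"y":0,"z":0,"ax":0,"ay":0,"az":-0.0646,"grip":1},{"x":0,"y":0,"z":0,"ax":0,"ay":0,"az":-0.0646,"grip":1},{"x":-0.104,"y":-0.188,"z":0.01,"ax":0,"ay":0,"az":0,"grip":1},{"x":-0.104,"y":-0.188,"z":0.01,"ax":0,"ay":0,"az":0,"grip":1},{"x":-0.104,"y":-0.188,"z":0.01,"ax":0,"ay":0,"az":0,"grip":1},{"x":-0.104,"y":-0.188,"z":0.01,"ax":0,"ay":0,"az":0,"grip":1},{"x":-0.104,"y":-0.188,"z":0.01,"ax":0,"ay":0,"az":0,"grip":1},{"x":-0.104,"y":-0.188,"z":0.01,"ax":0,"ay":0,"az":0,"grip":1},{"x":-0.104,"y":-0.188,"z":0.01,"ax":0,"ay":0,"az":0,"grip":1},{"x":-0.104,"y":-0.188,"z":0.01,"ax":0,"ay":0,"az":0,"grip":1},{"x":-0.104,"y":-0.188,"z":0.01,"ax":0,"ay":0,"az":0,"grip":1},{"x":-0.104,"y":-0.188,"z":0.01,"ax":0,"ay":0,"az":0,"grip":1},{"x":-0.104,"y":-0.188,"z":0.01,"ax":0,"ay":0,"az":0,"grip":1},{"x":-0.104,"y":-0.188,"z":0.01,"ax":0,"ay":0,"az":0,"grip":1},{"x":-0.104,"y":-0.188,"z":0.01,"ax":0,"ay":0,"az":0,"grip":1},{"x":-0.104,"y":-0.188,"z":0.01,"ax":0,"ay":0,"az":0,"grip":1},{"x":0,"y":0,"z":0,"ax":0,"ay":0,"az":0,"grip":1}]'
cat >> h.py <<'E'
O=(442.7,85);Y=2.0
def W(p,y=None,o=None):
    a=R.from_euler("z",Y if y is None else y,degrees=True).apply(np.array(p,float)); return a+np.array([*(o or O),0])
def overlay(c,name,th=0):
    im=c["pixels"].copy()
    def poly(P,col): cv2.polylines(im,[np.int32([proj(c,W(p))*16 for p in P])],True,col,1,cv2.LINE_AA,4)
    poly([(-33,-50,56),(33,-50,56),(33,30,56),(-33,30,56)],(0,255,0))
    poly([(-52,36,47),(12,36,47),(12,92,47),(-52,92,47)],(255,255,0))
    poly([(43,27,60),(107,27,60),(107,35,60),(43,35,60)],(0,255,255))
    q=np.radians(th); u=np.array([np.cos(q),np.sin(q),0]);k=np.array([0,50,0])+140*u
    poly([k+[9*np.cos(a),9*np.sin(a),86] for a in np.linspace(0,6.28,12)],(255,0,255))
    cv2.imwrite("pics/"+name,im)
E
python3 - <<'E'
from h import *
c=cap("wrist")
for t,z in [("rest",0),("rest_hinge",40),("rest_seat",50),("brace_knob",70),("pad_top",58)]:
    for r in optics.spot_point("wrist",t)[:3]: print(t,round(r["score"],2),np.round(r["xy"],1),at_z(c,r["xy"],z).round(1))
overlay(c,"w2o.png")
E
```

```text
clock: 3.82
eef_pos: [483.0, 107.4, 228.7]
ee_rot: [-0.077, 3.14, -0.002]
force: [-0.2, -0.0, -0.2]
width: 85.2
grasp_force: 0.0
rest 0.96 [301.4 137.6] [440.5  81.7   0. ]
rest_hinge 0.94 [344.6 147. ] [443.8 130.9  40. ]
rest_hinge 0.18 [298.1 139.4] [438.2  80.6  40. ]
rest_seat 0.95 [349.9 144.9] [440.1 135.4  50. ]
brace_knob 0.6 [347.3 271.7] [579.  141.7  70. ]
pad_top 0.77 [347.4 228.8] [531.6 139.2  58. ]
```

View pics/w2o.png

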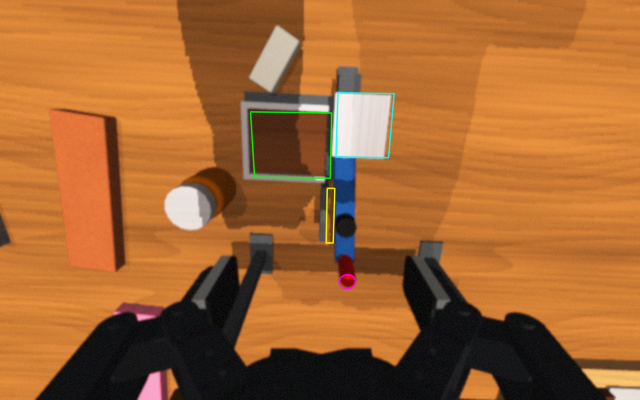

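The overlay (rest origin (442.7, 85), yaw 2°) fits: cover at (363,125), cup at (290,145), knob at (347,275). I'll refine the yaw from the cover's edges.

Run:
```python
from h import *
c=cap("wrist"); p=c["pixels"].astype(int)
def fit(m,z,name):
    m=m.astype(np.uint8); k,l,s,ce=cv2.connectedComponentsWithStats(m); i=1+s[1:,4].argmax()
    pts=np.argwhere(l==i)[:,::-1]; w=np.array([at_z(c,q,z)[:2] for q in pts],np.float32)
    r=cv2.minAreaRect(w); print(name,s[i],r)
box=np.zeros(p.shape[:2],bool); box[85:165,325:400]=1
fit((p.min(2)>150)&box,47,"cover (expect ctr rest(-20,64), 64x56)")
bx=np.zeros_like(box); bx[100:190,240:340]=1
b,g,r=p[...,0],p[...,1],p[...,2]
fit((r-b>25)&bx,50,"cup 66 wide")
bs=np.zeros_like(box); bs[100:280,40:130]=1
fit((r-b>70)&(r>1.7*g)&bs&(b<g+5),22,"stone")
print(W([-20,64,47]))
t=cap("top"); p=t["pixels"].astype(int); c=t
b,g,r=p[...,0],p[...,1],p[...,2]
print(p[212,357],p[212,330])
for y in (2,3):print(W([-20,64,47],y))
for y in (195,205,215,225,235): print(p[y,338:378:2].tolist()) if y==215 else None
```

```text
cover (expect ctr rest(-20,64), 64x56) [ 327   95   59   66 3396] ((421.4044189453125, 144.35345458984375), (55.6310920715332, 65.0972671508789), 89.95512390136719)
cup 66 wide [ 244  111   80   68 4905] ((440.99810791015625, 70.6659927368164), (80.46057891845703, 66.63817596435547), 89.93923950195312)
stone [  44  109   86  166 9033] ((524.1852416992188, -165.80349731445312), (89.34564208984375, 208.64385986328125), 84.13681030273438)
[420.47861567 148.263023    47.        ]
[ 46  96 202] [ 35  92 161]
[420.47861567 148.263023    47.        ]
[419.37790811 147.8655711   47.        ]
[[42, 99, 173], [42, 100, 173], [39, 94, 161], [26, 56, 110], [51, 101, 207], [48, 99, 203], [48, 100, 203], [45, 94, 198], [48, 98, 204], [47, 96, 199], [46, 96, 202], [47, 95, 197], [47, 94, 194], [44, 93, 195], [48, 94, 196], [47, 93, 196], [32, 81, 140], [38, 93, 164], [38, 94, 163], [37, 92, 161]]
```

Run:
```python
from h import *
c=cap("wrist"); p=cv2.GaussianBlur(c["pixels"],(3,3),0).astype(float)
def edge(ch,line_idx,lo,hi,axis,z,name):
    P=[]
    for i in line_idx:
        v=ch[i,lo:hi] if axis==1 else ch[lo:hi,i]
        d=np.abs(np.diff(v)); k=d.argmax(); s=slice(max(k-2,0),k+3); e=lo+.5+(np.arange(len(d))[s]*d[s]).sum()/d[s].sum()
        P.append(at_z(c,(e,i) if axis==1 else (i,e),z)[:2])
    P=np.float32(P); vx,vy,x0,y0=cv2.fitLine(P,cv2.DIST_HUBER,0,.01,.01).ravel()
    print(name,"ang",round(np.degrees(np.arctan2(vy,vx)),2),"pt",np.round([x0,y0],1), "n-resid",np.abs((P-[x0,y0])@[-vy,vx]).mean().round(2))
b,g,r=p[...,0],p[...,1],p[...,2]
edge(b,range(100,150,3),378,402,1,47,"cover +y edge (y=92)")
edge(b,range(342,384,3),148,168,0,47,"cover +x edge (x=12)")
edge(b,range(342,384,3),84,104,0,47,"cover -x edge (x=-52)")
sat=r-b
edge(sat,range(256,322,4),170,190,0,53,"cup x=33")
edge(sat,range(256,322,4),103,122,0,53,"cup x=-33")
edge(sat,range(118,174,4),240,260,1,53,"cup y=-50")
edge(b-r,range(165,205,3),340,362,1,40,"brace +y edge (62)")
edge(b-r,range(165,215,3),330,345,1,40,"brace -y edge (38)")
```

```text
cover +y edge (y=92) ang 0.08 pt [411.6 172.6] n-resid 0.03
cover +x edge (x=12) ang 89.25 pt [452.9 151.1] n-resid 0.88
cover -x edge (x=-52) ang -89.92 pt [389.  148.6] n-resid 0.12
cup x=33 ang -89.96 pt [481.3  72.4] n-resid 1.14
cup x=-33 ang 89.74 pt [409.1  81.8] n-resid 0.19
cup y=-50 ang 0.23 pt [438.1  31.8] n-resid 0.16
brace +y edge (62) ang 3.72 pt [482.5 145.3] n-resid 0.15
brace -y edge (38) ang 3.73 pt [489.1 124. ] n-resid 0.04
```

```bash
sed -i 's/^O=.*/O=(441,81.3);Y=0.1/' h.py
python3 - <<'E'
from h import *
ims=[]
for n in ["wrist","top"]:
    c=cap(n); overlay(c,"t.png",3.8); im=cv2.imread("pics/t.png")
    cr=im[80:290,215:415] if n=="wrist" else im[175:295,195:310]
    ims.append(cv2.resize(cr,(390,int(390*cr.shape[0]/cr.shape[1])),interpolation=cv2.INTER_CUBIC))
h=max(i.shape[0] for i in ims)
cv2.imwrite("pics/z.png",np.hstack([cv2.copyMakeBorder(i,0,h-i.shape[0],0,0,0) for i in ims]))
E
```

```text
(no output)
```

View pics/z.png

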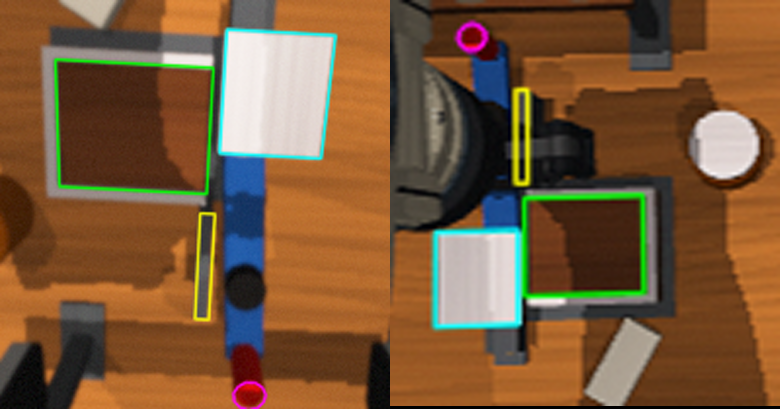

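The zoomed overlay (origin (441, 81.3), yaw 0.1°, brace about 3.8°) sits on the cup, cover, guard and knob in both cameras. Next I lean forward 30° and approach the knob.

```bash
python3 -m crank '[{"x":0,"y":0,"z":0,"ax":0,"ay":0,"az":0.033,"grip":1},{"x":0,"y":0,"z":0,"ax":0,"ay":-0.0556,"az":0,"grip":1},{"x":0,"y":0,"z":0,"ax":0,"ay":-0.0556,"az":0,"grip":1},{"x":0,"y":0,"z":0,"ax":0,"ay":-0.0556,"az":0,"grip":1},{"x":0,"y":0,"z":0,"ax":0,"ay":-0.0556,"az":0,"grip":1},{"x":0,"y":0,"z":0,"ax":0,"ay":-0.0556,"az":0,"grip":1},{"x":0,"y":0,"z":0,"ax":0,"ay":-0.0556,"az":0,"grip":1},{"x":0,"y":0,"z":0,"ax":0,"ay":0,"az":0,"grip":1}]'
python3 - <<'E'
from h import *
s=ctrl.read_state(); r=R.from_rotvec(s["ee_rot"]); print(r.as_matrix().round(3).tolist(), s["joint_pos"].round(2))
k=np.array([580.6,140.8,70]); pre=k-130*r.as_matrix()[:,2]; print(pre)
plan(pre,None,4); plan(k,None,8,P0=pre)
E
```

```text
clock: 5.03
eef_pos: [477.2, 111.6, 227.8]
ee_rot: [-0.002, 2.616, 0.001]
force: [-1.2, -0.0, -0.5]
width: 85.4
grasp_force: 0.0
[[-0.865, -0.002, 0.502], [-0.002, 1.0, 0.001], [-0.502, -0.0, -0.865]] [ 0.08 -0.13 -0.59  0.58 -0.04  0.07]
[515.37888774 140.69086438 182.45530047]
{"x":-0.0172,"y":0.0483,"z":0.0974,"ax":0.0000,"ay":0.0000,"az":0.0000} x4
{"x":-0.0000,"y":0.0000,"z":0.1083,"ax":0.0000,"ay":0.0000,"az":0.0000} x8
```

```bash
python3 -m crank '[{"x":-0.017,"y":0.048,"z":0.097,"ax":0,"ay":0,"az":0,"grip":1},{"x":-0.017,"y":0.048,"z":0.097,"ax":0,"ay":0,"az":0,"grip":1},{"x":-0.017,"y":0.048,"z":0.097,"ax":0,"ay":0,"az":0,"grip":1},{"x":-0.017,"y":0.048,"z":0.097,"ax":0,"ay":0,"az":0,"grip":1},{"x":0,"y":0,"z":0,"ax":0,"ay":0,"az":0,"grip":1},{"x":0,"y":0,"z":0,"ax":0,"ay":0,"az":0,"grip":1}]'
python3 - <<'E'
from h import *
c=cap("wrist")
for t,z in [("rest_hinge",40),("brace_knob",70),("pad_top",58)]:
    for r in optics.spot_point("wrist",t)[:2]: print(t,round(r["score"],2),np.round(r["xy"],1),at_z(c,r["xy"],z).round(1))
p=c["pixels"].astype(int); b,g,r=p[...,0],p[...,1],p[...,2]
m=(r>90)&(g<45)&(b<50); k,l,s,ce=cv2.connectedComponentsWithStats(m.astype(np.uint8))
for i in range(1,k):
    if s[i,4]>100: print(s[i],ce[i],at_z(c,ce[i],66))
print(proj(c,[580.6,140.8,40]),proj(c,[580.6,140.8,86]))
plan([580.6,140.8,70],None,8)
E
```

```text
clock: 5.53
eef_pos: [518.6, 140.4, 183.4]
ee_rot: [-0.002, 2.621, -0.0]
force: [-0.1, -0.5, -0.2]
width: 85.5
grasp_force: 0.0
rest_hinge 0.67 [307.3  10.6] [442.3 131.5  40. ]
rest_hinge 0.23 [322.1 195.6] [614.2 141.6  40. ]
brace_knob 0.93 [321.6 195.8] [582.  140.9  70. ]
[ 98  60  22  21 131] [105.58015267  68.92366412] [467.52200829   3.11520411  66.        ]
[313 168  18  45 726] [321.55922865 190.30716253] [578.87080106 140.86008942  66.        ]
[321.42884834 172.55711912] [321.53977163 208.0068273 ]
{"x":0.0031,"y":0.0007,"z":0.1088,"ax":0.0000,"ay":0.0000,"az":0.0000} x8
```

```bash
python3 -m crank '[{"x":0.003,"y":0.001,"z":0.109,"ax":0,"ay":0,"az":0,"grip":1},{"x":0.003,"y":0.001,"z":0.109,"ax":0,"ay":0,"az":0,"grip":1},{"x":0.003,"y":0.001,"z":0.109,"ax":0,"ay":0,"az":0,"grip":1},{"x":0.003,"y":0.001,"z":0.109,"ax":0,"ay":0,"az":0,"grip":1},{"x":0.003,"y":0.001,"z":0.109,"ax":0,"ay":0,"az":0,"grip":1},{"x":0.003,"y":0.001,"z":0.109,"ax":0,"ay":0,"az":0,"grip":1},{"x":0.003,"y":0.001,"z":0.109,"ax":0,"ay":0,"az":0,"grip":1},{"x":0.003,"y":0.001,"z":0.109,"ax":0,"ay":0,"az":0,"grip":1},{"x":0,"y":0,"z":0,"ax":0,"ay":0,"az":0,"grip":1},{"x":0,"y":0,"z":0,"ax":0,"ay":0,"az":0,"grip":1}]' && python3 -m crank '[{"x":0,"y":0,"z":0,"ax":0,"ay":0,"az":0,"grip":-1},{"x":0,"y":0,"z":0,"ax":0,"ay":0,"az":0,"grip":-1},{"x":0,"y":0,"z":0,"ax":0,"ay":0,"az":0,"grip":-1},{"x":0,"y":0,"z":0,"ax":0,"ay":0,"az":0,"grip":-1},{"x":0,"y":0,"z":0,"ax":0,"ay":0,"az":0,"grip":-1},{"x":0,"y":0,"z":0,"ax":0,"ay":0,"az":0,"grip":-1},{"x":0,"y":0,"z":0,"ax":0,"ay":0,"az":0,"grip":-1},{"x":0,"y":0,"z":0,"ax":0,"ay":0,"az":0,"grip":-1}]' 50
python3 - <<'E'
from h import *
s=ctrl.read_state(); p=np.array(s["eef_pos"]); r=R.from_rotvec(s["ee_rot"])
H=W([0,50,0]); v=(p-H)[:2]; a0=np.arctan2(v[1],v[0]); print("rad",np.hypot(*v),"ang",a0,s["width"])
# arc from a0 to 1.60+yaw, rows of ~0.085 rad
A=np.linspace(a0,1.585,19); rad=np.hypot(*v)
for i in range(18):
    d=np.array([rad*(np.cos(A[i+1])-np.cos(A[i])),rad*(np.sin(A[i+1])-np.sin(A[i])),0]); t=r.inv().apply(d)/150
    print(i,round(A[i+1],2),t.round(3))
E
```

```text
clock: 6.57
eef_pos: [580.4, 141.1, 68.9]
ee_rot: [-0.0, 2.619, -0.0]
force: [-0.6, 1.0, 0.5]
width: 85.4
grasp_force: 0.0
clock: 7.23
eef_pos: [580.7, 141.4, 69.5]
ee_rot: [-0.001, 2.617, 0.0]
force: [-3.9, -0.3, 6.1]
width: 16.4
grasp_force: 48.5
rad 140.14532816310506 ang 0.07242575829438515 16.42912964112862
0 0.16 [ 0.008  0.078 -0.004]
1 0.24 [ 0.013  0.077 -0.008]
2 0.32 [ 0.019  0.075 -0.011]
3 0.41 [ 0.024  0.073 -0.014]
4 0.49 [ 0.03   0.071 -0.017]
5 0.58 [ 0.035  0.068 -0.02 ]
6 0.66 [ 0.039  0.064 -0.023]
7 0.74 [ 0.044  0.06  -0.025]
8 0.83 [ 0.048  0.055 -0.028]
9 0.91 [ 0.052  0.051 -0.03 ]
10 1.0 [ 0.055  0.045 -0.032]
11 1.08 [ 0.059  0.04  -0.034]
12 1.16 [ 0.061  0.034 -0.035]
13 1.25 [ 0.063  0.028 -0.037]
14 1.33 [ 0.065  0.022 -0.038]
15 1.42 [ 0.067  0.015 -0.039]
16 1.5 [ 0.067  0.009 -0.039]
17 1.58 [ 0.068  0.002 -0.039]
```

```bash
python3 -m crank '[{"x":0.008,"y":0.078,"z":-0.004,"ax":0,"ay":0,"az":0,"grip":-1},{"x":0.013,"y":0.077,"z":-0.008,"ax":0,"ay":0,"az":0,"grip":-1},{"x":0.019,"y":0.075,"z":-0.011,"ax":0,"ay":0,"az":0,"grip":-1},{"x":0.024,"y":0.073,"z":-0.014,"ax":0,"ay":0,"az":0,"grip":-1},{"x":0.030,"y":0.071,"z":-0.017,"ax":0,"ay":0,"az":0,"grip":-1},{"x":0.035,"y":0.068,"z":-0.020,"ax":0,"ay":0,"az":0,"grip":-1},{"x":0.039,"y":0.064,"z":-0.023,"ax":0,"ay":0,"az":0,"grip":-1},{"x":0.044,"y":0.060,"z":-0.025,"ax":0,"ay":0,"az":0,"grip":-1},{"x":0.048,"y":0.055,"z":-0.028,"ax":0,"ay":0,"az":0,"grip":-1},{"x":0.052,"y":0.051,"z":-0.030,"ax":0,"ay":0,"az":0,"grip":-1},{"x":0.055,"y":0.045,"z":-0.032,"ax":0,"ay":0,"az":0,"grip":-1},{"x":0.059,"y":0.040,"z":-0.034,"ax":0,"ay":0,"az":0,"grip":-1}]'
python3 - <<'E'
from h import *
s=ctrl.read_state(); p=np.array(s["eef_pos"]);v=(p-W([0,50,0]))[:2]; print(np.hypot(*v),np.arctan2(v[1],v[0]))
E
```

```text
clock: 8.23
eef_pos: [506.4, 255.2, 69.5]
ee_rot: [-0.0, 2.616, -0.001]
force: [2.4, -3.5, 4.9]
width: 16.7
grasp_force: 50.2
140.18884427353865 1.084391622350427
```

```bash
python3 -m crank '[{"x":0.061,"y":0.034,"z":-0.035,"ax":0,"ay":0,"az":0,"grip":-1},{"x":0.063,"y":0.028,"z":-0.037,"ax":0,"ay":0,"az":0,"grip":-1},{"x":0.065,"y":0.022,"z":-0.038,"ax":0,"ay":0,"az":0,"grip":-1},{"x":0.067,"y":0.015,"z":-0.039,"ax":0,"ay":0,"az":0,"grip":-1},{"x":0.067,"y":0.009,"z":-0.039,"ax":0,"ay":0,"az":0,"grip":-1},{"x":0.068,"y":0.002,"z":-0.039,"ax":0,"ay":0,"az":0,"grip":-1},{"x":0,"y":0,"z":0,"ax":0,"ay":0,"az":0,"grip":-1},{"x":0,"y":0,"z":0,"ax":0,"ay":0,"az":0,"grip":-1}]'
python3 - <<'E'
from h import *
s=ctrl.read_state(); p=np.array(s["eef_pos"]);v=(p-W([0,50,0]))[:2]; print(np.hypot(*v),np.arctan2(v[1],v[0]))
E
```

```text
clock: 8.9
eef_pos: [437.3, 270.9, 68.9]
ee_rot: [-0.001, 2.619, -0.001]
force: [-8.0, -4.2, 11.4]
width: 17.0
grasp_force: 52.5
139.69439258172255 1.5969465678323196
```

```bash
python3 -m crank '[{"x":0,"y":0,"z":0,"ax":0,"ay":0,"az":0,"grip":1},{"x":0,"y":0,"z":0,"ax":0,"ay":0,"az":0,"grip":1},{"x":0,"y":0,"z":0,"ax":0,"ay":0,"az":0,"grip":1},{"x":0,"y":0,"z":0,"ax":0,"ay":0,"az":0,"grip":1},{"x":0,"y":0,"z":0,"ax":0,"ay":0,"az":0,"grip":1},{"x":0,"y":0,"z":-0.1,"ax":0,"ay":0,"az":0,"grip":1},{"x":0,"y":0,"z":-0.15,"ax":0,"ay":0,"az":0,"grip":1},{"x":0,"y":0,"z":-0.15,"ax":0,"ay":0,"az":0,"grip":1},{"x":0,"y":0,"z":-0.15,"ax":0,"ay":0,"az":0,"grip":1},{"x":0,"y":0,"z":-0.15,"ax":0,"ay":0,"az":0,"grip":1},{"x":0,"y":0,"z":-0.15,"ax":0,"ay":0,"az":0,"grip":1},{"x":0,"y":0,"z":-0.15,"ax":0,"ay":0,"az":0,"grip":1},{"x":0,"y":0,"z":0,"ax":0,"ay":0,"az":0,"grip":1},{"x":0,"y":0,"z":0,"ax":0,"ay":0,"az":0,"grip":1}]'
python3 - <<'E'
from h import *
for n in ["top","side","wrist"]:
    c=cap(n); p=c["pixels"].astype(int); b,g,r=p[...,0],p[...,1],p[...,2]
    for t,z in [("brace_knob",70),("pad_top",58)]:
        for q in optics.spot_point(n,t)[:2]: print(n,t,round(q["score"],2),np.round(q["xy"],1),at_z(c,q["xy"],z).round(1))
    m=(r>100)&(g<45)&(b<50); k,l,s,ce=cv2.connectedComponentsWithStats(m.astype(np.uint8))
    print(n,[(s[i][4],ce[i].round(1),at_z(c,ce[i],78).round(1)) for i in range(1,k) if s[i,4]>8])
print(W([0,190,70]),W([0,140,58]))
print("stone", np.round(ctrl.read_state()["joint_pos"],2))
c=cap("top"); p=c["pixels"].astype(int); b,g,r=p[...,0],p[...,1],p[...,2]
bx=np.zeros(b.shape,bool); bx[160:262,336:382]=1
m=((r>182)&(r>1.85*g)&bx); pts=np.argwhere(m)[:,::-1]; print(len(pts))
w=np.float32([at_z(c,q,22)[:2] for q in pts]); print(cv2.minAreaRect(w), w.mean(0))
E
```

```text
clock: 10.07
eef_pos: [364.0, 271.7, 199.9]
ee_rot: [-0.001, 2.616, 0.003]
force: [-0.4, 0.6, 0.9]
width: 85.7
grasp_force: 0.0
top brace_knob 0.66 [358.  209.2] [ 521.2 -174.8   70. ]
top brace_knob 0.61 [162.4 248.2] [443.4 269.5  70. ]
top pad_top 0.42 [189.2 248. ] [442.6 213.1  58. ]
top [(np.int32(47), array([160.6, 250.3]), array([438.5, 270.7,  78. ]))]
side brace_knob 0.73 [232.9 134.1] [440.5 275.1  70. ]
side brace_knob 0.6 [263.9 196.5] [435.2  15.5  70. ]
side pad_top 0.5 [237.2 149.6] [434.3 222.2  58. ]
side pad_top 0.18 [233.3 134.7] [444.1 288.   58. ]
side []
wrist brace_knob 0.85 [322.7 192.6] [438.9 272.5  70. ]
wrist pad_top 0.71 [273.3 186.2] [442.1 222.   58. ]
wrist [(np.int32(602), array([320.8, 189.5]), array([426.2, 270.6,  78. ]))]
[440.66838761 271.29971061  70.        ] [440.75565403 221.29978677  58.        ]
stone [ 0.64 -0.1  -0.64  0.6  -0.3   0.57]
1893
((521.5225830078125, -179.31398010253906), (58.370418548583984, 197.35137939453125), 83.78990173339844) [ 520.34827 -178.56374]
```

```bash
python3 -m crank '[{"x":0,"y":0,"z":0,"ax":0,"ay":0.0556,"az":0,"grip":1},{"x":0,"y":0,"z":0,"ax":0,"ay":0.0556,"az":0,"grip":1},{"x":0,"y":0,"z":0,"ax":0,"ay":0.0556,"az":0,"grip":1},{"x":0,"y":0,"z":0,"ax":0,"ay":0.0556,"az":0,"grip":1},{"x":0,"y":0,"z":0,"ax":0,"ay":0.0556,"az":0,"grip":1},{"x":0,"y":0,"z":0,"ax":0,"ay":0.0556,"az":0,"grip":1},{"x":0,"y":0,"z":0,"ax":0,"ay":0,"az":0.069,"grip":1},{"x":0,"y":0,"z":0,"ax":0,"ay":0,"az":0,"grip":1}]'
python3 - <<'E'
from h import *
s=ctrl.read_state(); print((R.from_rotvec(s["ee_rot"]).inv()*frame(-6.2)).as_rotvec(True)/90)
plan([521,-178.5,160],frame(-6.2),16,R0=frame(-6.2))
E
```

```text
clock: 11.23
eef_pos: [365.1, 271.1, 198.2]
ee_rot: [-0.179, -3.135, 0.001]
force: [0.3, -0.1, -0.5]
width: 85.4
grasp_force: 0.0
[-0.00049674 -0.00079558 -0.00359921]
{"x":-0.0848,"y":-0.1792,"z":0.0159,"ax":0.0000,"ay":0.0000,"az":0.0000} x16
```

```bash
python3 -m crank '[{"x":-0.085,"y":-0.179,"z":0,"ax":0,"ay":0,"az":-0.0036,"grip":1},{"x":-0.085,"y":-0.179,"z":0,"ax":0,"ay":0,"az":0,"grip":1},{"x":-0.085,"y":-0.179,"z":0,"ax":0,"ay":0,"az":0,"grip":1},{"x":-0.085,"y":-0.179,"z":0,"ax":0,"ay":0,"az":0,"grip":1},{"x":-0.085,"y":-0.179,"z":0,"ax":0,"ay":0,"az":0,"grip":1},{"x":-0.085,"y":-0.179,"z":0,"ax":0,"ay":0,"az":0,"grip":1},{"x":-0.085,"y":-0.179,"z":0,"ax":0,"ay":0,"az":0,"grip":1},{"x":-0.085,"y":-0.179,"z":0,"ax":0,"ay":0,"az":0,"grip":1},{"x":-0.085,"y":-0.179,"z":0,"ax":0,"ay":0,"az":0,"grip":1},{"x":-0.085,"y":-0.179,"z":0,"ax":0,"ay":0,"az":0,"grip":1},{"x":-0.085,"y":-0.179,"z":0,"ax":0,"ay":0,"az":0,"grip":1},{"x":-0.085,"y":-0.179,"z":0,"ax":0,"ay":0,"az":0,"grip":1},{"x":-0.085,"y":-0.179,"z":0.06,"ax":0,"ay":0,"az":0,"grip":1},{"x":-0.085,"y":-0.179,"z":0.06,"ax":0,"ay":0,"az":0,"grip":1},{"x":-0.085,"y":-0.179,"z":0.06,"ax":0,"ay":0,"az":0,"grip":1},{"x":-0.085,"y":-0.179,"z":0.06,"ax":0,"ay":0,"az":0,"grip":1},{"x":0,"y":0,"z":0,"ax":0,"ay":0,"az":0,"grip":1},{"x":0,"y":0,"z":0,"ax":0,"ay":0,"az":0,"grip":1}]'
python3 - <<'E'
from h import *
c=cap("wrist"); im=c["pixels"].copy()
u=R.from_euler("z",-6.2,degrees=True)
for z,col in ((22,(0,255,0)),):
    q=[proj(c,u.apply([a,b,0])+[521,-178.5,z]) for a,b in [(-100,-30),(100,-30),(100,30),(-100,30)]]
    cv2.polylines(im,[np.int32(np.array(q)*16)],True,col,1,cv2.LINE_AA,4)
cv2.imwrite("pics/w3.png",im)
plan([521,-178.5,22],frame(-6.2),8)
E
```

```text
clock: 12.73
eef_pos: [522.7, -177.8, 162.0]
ee_rot: [-0.159, -3.136, -0.0]
force: [-0.1, 0.4, -0.2]
width: 85.7
grasp_force: 0.0
{"x":0.0011,"y":-0.0015,"z":0.1172,"ax":0.0000,"ay":-0.0001,"az":0.0006},
{"x":0.0011,"y":-0.0015,"z":0.1172,"ax":0.0000,"ay":-0.0001,"az":0.0006},
{"x":0.0011,"y":-0.0015,"z":0.1172,"ax":0.0000,"ay":-0.0001,"az":0.0006},
{"x":0.0011,"y":-0.0015,"z":0.1172,"ax":0.0000,"ay":-0.0001,"az":0.0006},
{"x":0.0011,"y":-0.0015,"z":0.1172,"ax":0.0000,"ay":-0.0001,"az":0.0006},
{"x":0.0011,"y":-0.0015,"z":0.1171,"ax":0.0000,"ay":-0.0001,"az":0.0006},
{"x":0.0012,"y":-0.0015,"z":0.1171,"ax":0.0000,"ay":-0.0001,"az":0.0006},
{"x":0.0012,"y":-0.0015,"z":0.1171,"ax":0.0000,"ay":-0.0001,"az":0.0006},
```

View pics/w3.png

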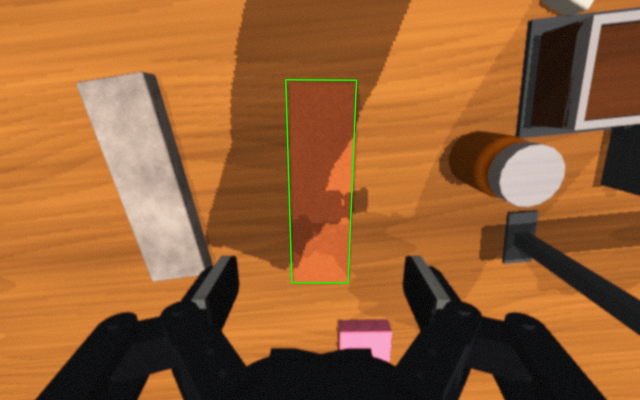

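The overlay fits the stone exactly, and the jar and grey stone are clear of the fingers. I descend and grasp.

```bash
python3 -m crank '[{"x":0.001,"y":-0.0015,"z":0.117,"ax":0,"ay":0,"az":0.0006,"grip":1},{"x":0.001,"y":-0.0015,"z":0.117,"ax":0,"ay":0,"az":0.0006,"grip":1},{"x":0.001,"y":-0.0015,"z":0.117,"ax":0,"ay":0,"az":0.0006,"grip":1},{"x":0.001,"y":-0.0015,"z":0.117,"ax":0,"ay":0,"az":0.0006,"grip":1},{"x":0.001,"y":-0.0015,"z":0.117,"ax":0,"ay":0,"az":0.0006,"grip":1},{"x":0.001,"y":-0.0015,"z":0.117,"ax":0,"ay":0,"az":0.0006,"grip":1},{"x":0.001,"y":-0.0015,"z":0.117,"ax":0,"ay":0,"az":0.0006,"grip":1},{"x":0.001,"y":-0.0015,"z":0.11,"ax":0,"ay":0,"az":0.0006,"grip":1},{"x":0,"y":0,"z":0,"ax":0,"ay":0,"az":0,"grip":1},{"x":0,"y":0,"z":0,"ax":0,"ay":0,"az":0,"grip":1}]' && python3 -m crank '[{"x":0,"y":0,"z":0,"ax":0,"ay":0,"az":0,"grip":-1},{"x":0,"y":0,"z":0,"ax":0,"ay":0,"az":0,"grip":-1},{"x":0,"y":0,"z":0,"ax":0,"ay":0,"az":0,"grip":-1},{"x":0,"y":0,"z":0,"ax":0,"ay":0,"az":0,"grip":-1},{"x":0,"y":0,"z":0,"ax":0,"ay":0,"az":0,"grip":-1},{"x":0,"y":0,"z":0,"ax":0,"ay":0,"az":0,"grip":-1}]' 60
```

```text
clock: 13.62
eef_pos: [521.2, -177.4, 23.9]
ee_rot: [-0.168, -3.136, -0.0]
force: [0.2, -0.1, 1.2]
width: 85.4
grasp_force: 0.0
clock: 14.12
eef_pos: [522.3, -178.4, 25.4]
ee_rot: [0.171, 3.134, -0.001]
force: [-1.5, 3.1, 9.1]
width: 58.3
grasp_force: 63.8
```

```bash
python3 -m crank '[{"x":0,"y":0,"z":-0.1,"ax":0,"ay":0,"az":0,"grip":-1},{"x":0,"y":0,"z":-0.18,"ax":0,"ay":0,"az":0,"grip":-1},{"x":0,"y":0,"z":-0.18,"ax":0,"ay":0,"az":0,"grip":-1},{"x":0,"y":0,"z":-0.18,"ax":0,"ay":0,"az":0,"grip":-1},{"x":0,"y":0,"z":-0.18,"ax":0,"ay":0,"az":0,"grip":-1},{"x":0,"y":0,"z":-0.1,"ax":0,"ay":0,"az":0.0715,"grip":-1},{"x":0,"y":0,"z":0,"ax":0,"ay":0,"az":0.0715,"grip":-1},{"x":0,"y":0,"z":0,"ax":0,"ay":0,"az":0.0715,"grip":-1},{"x":0,"y":0,"z":0,"ax":0,"ay":0,"az":0.0715,"grip":-1},{"x":0,"y":0,"z":0,"ax":0,"ay":0,"az":0.0715,"grip":-1},{"x":0,"y":0,"z":0,"ax":0,"ay":0,"az":0.0715,"grip":-1},{"x":0,"y":0,"z":0,"ax":0,"ay":0,"az":0.0715,"grip":-1},{"x":0,"y":0,"z":0,"ax":0,"ay":0,"az":0.0715,"grip":-1},{"x":0,"y":0,"z":0,"ax":0,"ay":0,"az":0.0715,"grip":-1},{"x":0,"y":0,"z":0,"ax":0,"ay":0,"az":0.0715,"grip":-1},{"x":0,"y":0,"z":0,"ax":0,"ay":0,"az":0.0715,"grip":-1},{"x":0,"y":0,"z":0,"ax":0,"ay":0,"az":0.0715,"grip":-1},{"x":0,"y":0,"z":0,"ax":0,"ay":0,"az":0.0715,"grip":-1},{"x":0,"y":0,"z":0,"ax":0,"ay":0.027,"az":0,"grip":-1},{"x":0,"y":0,"z":0,"ax":0,"ay":0,"az":0,"grip":-1}]'
python3 - <<'E'
from h import *
s=ctrl.read_state(); Rt=frame(-89.9,-2.45); r=R.from_rotvec(s["ee_rot"]); print(s["width"],(r.inv()*Rt).as_rotvec(True)/90, r.as_matrix().round(3).tolist(), s["joint_pos"].round(2))
plan([440.9,134.3,140],Rt,12,R0=Rt)
E
```

```text
clock: 15.78
eef_pos: [521.5, -178.8, 161.8]
ee_rot: [-2.198, -2.2, -0.048]
force: [-0.0, 0.2, -4.0]
width: 58.4
grasp_force: 67.8
58.4402117707409 [ 5.99890486e-05 -7.54082639e-04 -5.64385252e-04] [[-0.001, 1.0, 0.0], [0.999, 0.001, 0.044], [0.044, 0.0, -0.999]] [-0.5   0.31 -0.13  1.15  0.04  1.07]
{"x":0.1733,"y":-0.0445,"z":0.0196,"ax":0.0000,"ay":0.0000,"az":0.0000} x12
```

```bash
python3 -m crank '[{"x":0.10,"y":-0.0445,"z":0,"ax":0,"ay":0,"az":0,"grip":-1},{"x":0.18,"y":-0.0445,"z":0.01,"ax":0,"ay":0,"az":0,"grip":-1},{"x":0.18,"y":-0.0445,"z":0.01,"ax":0,"ay":0,"az":0,"grip":-1},{"x":0.18,"y":-0.0445,"z":0.01,"ax":0,"ay":0,"az":0,"grip":-1},{"x":0.18,"y":-0.0445,"z":0.01,"ax":0,"ay":0,"az":0,"grip":-1},{"x":0.18,"y":-0.0445,"z":0.01,"ax":0,"ay":0,"az":0,"grip":-1},{"x":0.18,"y":-0.0445,"z":0.01,"ax":0,"ay":0,"az":0,"grip":-1},{"x":0.18,"y":-0.0445,"z":0.01,"ax":0,"ay":0,"az":0,"grip":-1},{"x":0.18,"y":-0.0445,"z":0.01,"ax":0,"ay":0,"az":0,"grip":-1},{"x":0.18,"y":-0.0445,"z":0.02,"ax":0,"ay":0,"az":0,"grip":-1},{"x":0.18,"y":-0.0445,"z":0.04,"ax":0,"ay":0,"az":0,"grip":-1},{"x":0.18,"y":-0.0445,"z":0.09,"ax":0,"ay":0,"az":0,"grip":-1},{"x":0,"y":0,"z":0,"ax":0,"ay":0,"az":0,"grip":-1},{"x":0,"y":0,"z":0,"ax":0,"ay":0,"az":0,"grip":-1},{"x":0,"y":0,"z":0,"ax":0,"ay":0,"az":0,"grip":-1}]'
python3 - <<'E'
from h import *
s=ctrl.read_state(); T=R.from_rotvec(s["ee_rot"]); P=np.array(s["eef_pos"])
c=cap("wrist"); ct=cap("top"); out=[]
im=ct["pixels"].copy()
# stone in tool: long axis=tool x, width=tool y, underside at +25 along z -> top +3
B=[P+T.apply([a,b,3]) for a,b in [(-100,-30),(100,-30),(100,30),(-100,30)]]
for cc,n in ((ct,"t"),(c,"w")):
    im=cc["pixels"].copy(); cv2.polylines(im,[np.int32(np.array([proj(cc,q)*16 for q in B]))],True,(0,255,0),1,cv2.LINE_AA,4)
    for z in (56,): cv2.polylines(im,[np.int32(np.array([proj(cc,W(q))*16 for q in [(-33,-50,z),(33,-50,z),(33,30,z),(-33,30,z)]]))],True,(255,0,255),1,cv2.LINE_AA,4)
    out.append(im)
t=cv2.resize(out[0][170:310,140:320],(514,400)); w=out[1][:, 140:420]
cv2.imwrite("pics/p4.png",np.hstack([t,w]))
plan([440.9,134.3,95],frame(-89.9,-2.45),4)
E
```

```text
clock: 17.03
eef_pos: [441.2, 134.4, 140.7]
ee_rot: [-2.198, -2.204, -0.047]
force: [0.5, -0.5, -5.2]
width: 58.1
grasp_force: 67.8
{"x":-0.0025,"y":-0.0013,"z":0.0762,"ax":0.0002,"ay":0.0001,"az":-0.0002} x4
```

View pics/p4.png

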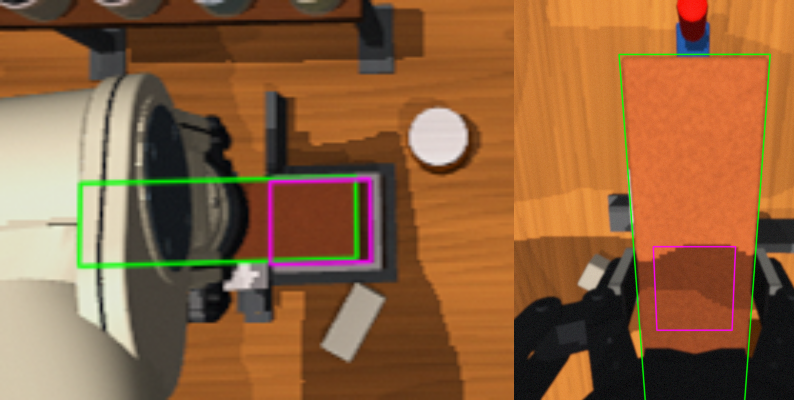

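The stone is held centred: its +y end edge matches the overlay at (693,55), just short of the knob, and its -y end comes down inside the cup.

```bash
python3 -m crank '[{"x":-0.003,"y":-0.0005,"z":0.078,"ax":0,"ay":0,"az":0,"grip":-1},{"x":-0.003,"y":-0.0005,"z":0.078,"ax":0,"ay":0,"az":0,"grip":-1},{"x":-0.003,"y":-0.0005,"z":0.078,"ax":0,"ay":0,"az":0,"grip":-1},{"x":-0.003,"y":-0.0005,"z":0.078,"ax":0,"ay":0,"az":0,"grip":-1},{"x":-0.003,"y":-0.0005,"z":0.078,"ax":0,"ay":0,"az":0,"grip":-1},{"x":0,"y":0,"z":0,"ax":0,"ay":0,"az":0,"grip":-1},{"x":0,"y":0,"z":0,"ax":0,"ay":0,"az":0,"grip":-1}]'; python3 -m crank '[{"x":0,"y":0,"z":0.007,"ax":0,"ay":0,"az":0,"grip":-1},{"x":0,"y":0,"z":0,"ax":0,"ay":0,"az":0,"grip":-1}]'
```

```text
clock: 17.72
eef_pos: [441.0, 134.0, 81.9]
ee_rot: [-2.2, -2.2, -0.046]
force: [0.0, 0.4, -4.7]
width: 58.1
grasp_force: 67.8
clock: 17.88
eef_pos: [441.2, 134.5, 81.3]
ee_rot: [-2.2, -2.201, -0.048]
force: [-0.3, 0.0, -4.4]
width: 58.2
grasp_force: 67.8
```

```bash
for i in 1 ; do python3 -m crank '[{"x":0,"y":0,"z":0.007,"ax":0,"ay":0,"az":0,"grip":-1},{"x":0,"y":0,"z":0,"ax":0,"ay":0,"az":0,"grip":-1}]' | grep -E "pos|^force"; done; python3 -m crank '[{"x":0,"y":0,"z":0.007,"ax":0,"ay":0,"az":0,"grip":-1},{"x":0,"y":0,"z":0,"ax":0,"ay":0,"az":0,"grip":-1}]' | grep -E "pos|^force"
```

```text
eef_pos: [440.9, 134.8, 80.0]
force: [0.7, 0.4, -3.0]
eef_pos: [440.9, 134.9, 79.3]
force: [-2.2, 0.4, 2.6]
```

```bash
python3 -m crank '[{"x":0,"y":0,"z":0,"ax":0,"ay":0,"az":0,"grip":1},{"x":0,"y":0,"z":0,"ax":0,"ay":0,"az":0,"grip":1},{"x":0,"y":0,"z":0,"ax":0,"ay":0,"az":0,"grip":1},{"x":0,"y":0,"z":0,"ax":0,"ay":0,"az":0,"grip":1},{"x":0,"y":0,"z":-0.06,"ax":0,"ay":0,"az":0,"grip":1},{"x":0,"y":0,"z":-0.15,"ax":0,"ay":0,"az":0,"grip":1},{"x":0,"y":0,"z":-0.15,"ax":0,"ay":0,"az":0,"grip":1},{"x":0,"y":0,"z":-0.15,"ax":0,"ay":0,"az":0,"grip":1},{"x":0,"y":0,"z":0,"ax":0,"ay":-0.027,"az":0,"grip":-1},{"x":0,"y":0,"z":0,"ax":0,"ay":0,"az":0,"grip":-1},{"x":0,"y":0,"z":0,"ax":0,"ay":0,"az":0,"grip":-1},{"x":0,"y":0,"z":0,"ax":0,"ay":0,"az":0,"grip":-1},{"x":0,"y":0,"z":0,"ax":0,"ay":0,"az":0,"grip":-1}]'
python3 - <<'E'
from h import *
cs=cap("side"); c=cap("wrist"); out=[]
a=R.from_euler("x",2.45,degrees=True)
B=[W(a.apply([x,y,22])+[0,53,54.3]) for x,y in [(-30,-100),(30,-100),(30,100),(-30,100)]]
for cc in (cs,c):
    im=cc["pixels"].copy(); cv2.polylines(im,[np.int32(np.array([proj(cc,q)*16 for q in B]))],True,(0,255,0),1,cv2.LINE_AA,4); out.append(im)
cv2.imwrite("pics/p5.png",np.hstack([cv2.resize(out[0][110:250,190:340],(428,400)),out[1][:,140:500]]))
s=ctrl.read_state(); print(s["width"])
plan([440.8,221.3,110],frame(-89.9),4)
E
```

```text
clock: 19.3
eef_pos: [440.4, 131.6, 154.5]
ee_rot: [-2.219, -2.222, 0.001]
force: [-0.1, 1.2, -0.8]
width: 25.7
grasp_force: 0.0
9.74520615657751
{"x":0.1497,"y":0.0008,"z":0.0744,"ax":-0.0002,"ay":-0.0000,"az":-0.0001} x4
```

View pics/p5.png

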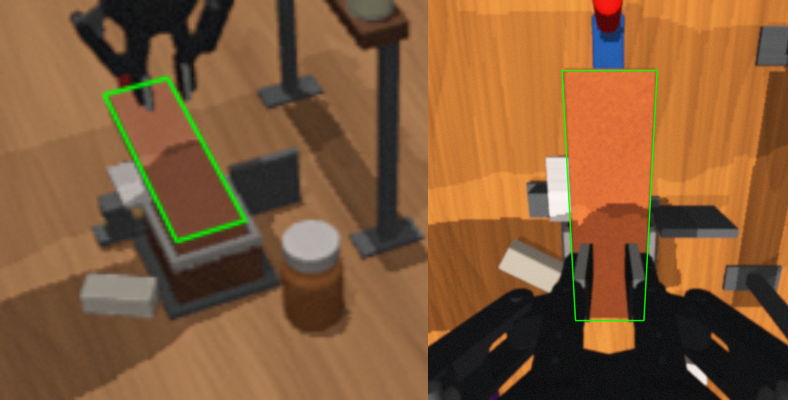

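The stone lies as intended, one end in the cup and the other over the pad, with the overlay within a few mm in both views. Now I press over the pad.

```bash
python3 -m crank '[{"x":0.15,"y":0.001,"z":0.0,"ax":0,"ay":0,"az":0,"grip":-1},{"x":0.15,"y":0.001,"z":0,"ax":0,"ay":0,"az":0,"grip":-1},{"x":0.15,"y":0.001,"z":0,"ax":0,"ay":0,"az":0,"grip":-1},{"x":0.15,"y":0.001,"z":0.08,"ax":0,"ay":0,"az":0,"grip":-1},{"x":0,"y":0,"z":0.12,"ax":0,"ay":0,"az":0,"grip":-1},{"x":0,"y":0,"z":0.12,"ax":0,"ay":0,"az":0,"grip":-1},{"x":0,"y":0,"z":0,"ax":0,"ay":0,"az":0,"grip":-1},{"x":0,"y":0,"z":0,"ax":0,"ay":0,"az":0,"grip":-1}]'; python3 -m crank '[{"x":0,"y":0,"z":0.02,"ax":0,"ay":0,"az":0,"grip":-1},{"x":0,"y":0,"z":0.02,"ax":0,"ay":0,"az":0,"grip":-1},{"x":0,"y":0,"z":0,"ax":0,"ay":0,"az":0,"grip":-1}]'|grep -E "pos|^force"
```

```text
clock: 20.07
eef_pos: [440.6, 221.4, 106.5]
ee_rot: [-2.219, -2.222, 0.003]
force: [-0.7, -0.0, 0.7]
width: 0.2
grasp_force: 0.0
eef_pos: [441.5, 221.4, 101.3]
force: [0.4, -0.3, 1.0]
```

```bash
python3 -m crank '[{"x":0,"y":0,"z":0.015,"ax":0,"ay":0,"az":0,"grip":-1},{"x":0,"y":0,"z":0.015,"ax":0,"ay":0,"az":0,"grip":-1},{"x":0,"y":0,"z":0,"ax":0,"ay":0,"az":0,"grip":-1}]'|grep -E "pos|^force"; python3 -m crank '[{"x":0,"y":0,"z":0.015,"ax":0,"ay":0,"az":0,"grip":-1},{"x":0,"y":0,"z":0.01,"ax":0,"ay":0,"az":0,"grip":-1},{"x":0,"y":0,"z":0,"ax":0,"ay":0,"az":0,"grip":-1}]'|grep -E "pos|^force"
```

```text
eef_pos: [441.6, 221.7, 96.7]
force: [0.1, 0.2, 1.1]
eef_pos: [441.5, 221.9, 92.8]
force: [0.4, 1.6, 2.3]
```

```bash
python3 -m crank '[{"x":0,"y":0,"z":0.012,"ax":0,"ay":0,"az":0,"grip":-1},{"x":0,"y":0,"z":0,"ax":0,"ay":0,"az":0,"grip":-1}]'|grep -E "pos|^force"; python3 -m crank '[{"x":0,"y":0,"z":0.012,"ax":0,"ay":0,"az":0,"grip":-1},{"x":0,"y":0,"z":0,"ax":0,"ay":0,"az":0,"grip":-1}]'|grep -E "pos|^force"
python3 - <<'E'
from h import *
c=cap("side"); cv2.imwrite("pics/p6.png",cv2.resize(c["pixels"][100:240,180:340],(800,700))[:600])
E
```

```text
eef_pos: [441.5, 221.9, 91.0]
force: [-0.2, 2.4, 2.9]
eef_pos: [441.8, 222.0, 90.7]
force: [-2.7, 1.9, 20.2]
```

View pics/p6.png

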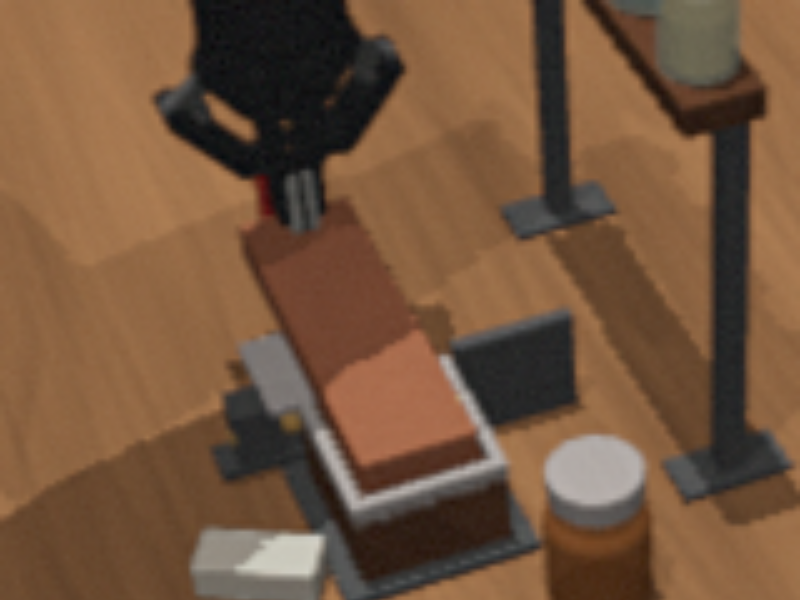

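The fingers press on the brace end at about (303,215), and the stone sits in the lips. Force rises sharply at TCP z ≈ 91 = 72 + 19, so the pad is down. I give it one slightly firmer push, then retreat.

```bash
python3 -m crank '[{"x":0,"y":0,"z":0.006,"ax":0,"ay":0,"az":0,"grip":-1},{"x":0,"y":0,"z":0,"ax":0,"ay":0,"az":0,"grip":-1},{"x":0,"y":0,"z":0,"ax":0,"ay":0,"az":0,"grip":-1}]'|grep -E "pos|^force"; python3 -m crank '[{"x":0,"y":0,"z":-0.05,"ax":0,"ay":0,"az":0,"grip":-1},{"x":0,"y":0,"z":-0.1,"ax":0,"ay":0,"az":0,"grip":-1},{"x":0,"y":0,"z":-0.2,"ax":0,"ay":0,"az":0,"grip":-1},{"x":0,"y":0,"z":-0.2,"ax":0,"ay":0,"az":0,"grip":-1},{"x":0,"y":0,"z":-0.2,"ax":0,"ay":0,"az":0,"grip":-1},{"x":-0.1,"y":-0.2,"z":0,"ax":0,"ay":0,"az":0,"grip":-1},{"x":-0.1,"y":-0.2,"z":0,"ax":0,"ay":0,"az":0,"grip":-1},{"x":-0.1,"y":-0.1,"z":0,"ax":0,"ay":0,"az":0,"grip":-1},{"x":0,"y":0,"z":0,"ax":0,"ay":0,"az":0,"grip":-1}]'
python3 - <<'E'
from h import *
out=[]
B=[W([x,y,72]) for x,y in [(-30,-47),(30,-47),(30,153),(-30,153)]]
for n in ("side","wrist"):
    cc=cap(n); im=cc["pixels"].copy(); cv2.polylines(im,[np.int32(np.array([proj(cc,q)*16 for q in B]))],True,(0,255,0),1,cv2.LINE_AA,4); out.append(im)
    for t,z in [("stone",50),("brace_knob",70),("grey_stone",0),("jar",0),("dresser",0)]:
        for q in optics.spot_point(n,t)[:2]: print(n,t,round(q["score"],2),at_z(cc,q["xy"],z).round(1))
cv2.imwrite("pics/p7.png",np.hstack([cv2.resize(out[0][110:250,190:340],(428,400)),cv2.resize(out[1],(370,231))[:400] if 0 else cv2.copyMakeBorder(cv2.resize(out[1],(370,231)),0,169,0,0,0)]))
E
```

```text
eef_pos: [442.0, 222.0, 90.5]
force: [-5.7, 0.8, 28.3]
clock: 22.2
eef_pos: [362.7, 174.6, 200.6]
ee_rot: [-2.22, -2.222, 0.004]
force: [0.9, 1.1, 0.5]
width: -0.1
grasp_force: 0.0
side stone 0.97 [ 758.3 -190.1   50. ]
side stone 0.74 [ 269.4 -262.6   50. ]
side brace_knob 0.46 [437.8 267.3  70. ]
side grey_stone 0.61 [ 507.9 -339.5    0. ]
side jar 0.71 [506.5 -29.    0. ]
side dresser 0.81 [357.6  55.2   0. ]
wrist stone 0.77 [727.8 -90.1  50. ]
wrist stone 0.68 [441.4 135.5  50. ]
wrist brace_knob 0.96 [438.8 269.7  70. ]
```

View pics/p7.png

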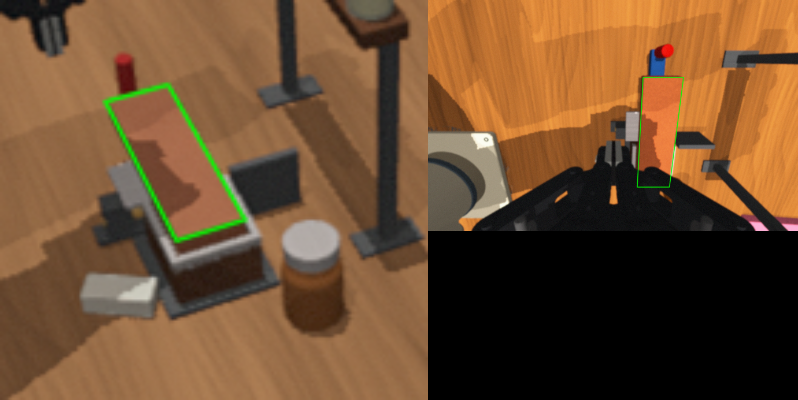

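The stone matches the level-seat overlay (441, 135, z 50) in both views. The knob is home and the jar, grey stone and dressing block haven't moved, so I'm handing in.

```bash
python3 -c "
from station import close_job
print(close_job())"
```

```text
the job is handed in; nothing more can be done
None
```

I handed the job in at about 22 s: the brace is at its end position, and the reddish-brown stone is in the rest and pressed down until it bottomed at level. The grey stone, dressing block and jar are where they were; the hand-in gave no verdict.

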